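# Fit the upper tier of the tea stand after unscrewing its left-hand carrying knob

## Task

Get the bamboo tea stand ready for two tiers: unscrew the wooden carrying knob from its middle (the thread is left-handed, so it undoes clockwise seen from above; do not force the thread) and stand the knob upright in the square wooden tray. Then set the loose upper tier on the stand so that all four corner holes drop over their own posts and it sits fully home and level. Let go of everything and leave the two cups nearest the stand where they are.

Things in the scene. Friction and masses are not known exactly. Their poses are not given: they have to be found in the camera images.
- stand: Fixed bamboo stand, 190 (x) x 150 (y) mm, slatted top 20 mm above the table. Origin: centre of its underside, on the table; z up. In its corners, at x = +-78, y = +-58 mm, stand posts: 22 mm thick up to a shoulder 98 mm above the table, then a 12 mm pin with a tapered tip up to 120 mm. A vertical threaded stub stands in its middle, holding the knob.
- stub_top (a point): Centre of the top of the stub: 36 mm over the threads, its top a plain spigot, 91 mm above the table. LEFT-HAND coarse thread: the knob rises 36 mm per turn clockwise seen from above and stays where left. It comes free after some 180 to 200 degrees (about 18 to 20 mm up), more than one grasp can turn: regrasp. Then lift it straight up at least 45 mm more to clear the stub.
- stand_home (a point): Point on the stand's mid axis at the height of the post shoulders, 98 mm above the table: the underside of the upper tier lies here when home. Its axes are those of the stand.
- knob_centre (a point): Round dark wooden bell-shaped knob, 94 mm tall, about 0.15 kg, screwed on the stub; origin on its axis, half-way up (47 mm above its lower rim), z up. Lower skirt 54 mm in diameter, then a 41 mm neck, hollow from below, 66 mm deep. The grip is its round head, 44 mm in diameter, 19 to 47 mm above the origin; grip it at any yaw. About 2 mm side play on the stub.
- tier_centre (a point): Loose upper tier: bamboo board 190 (x) x 150 (y) x 12 mm, about 0.35 kg, a 16 mm hole in each corner at x = +-78, y = +-58 mm. Origin: its centre, 37 mm above the underside (half its height); z up. Square handle bar over its middle, 14 mm thick, 96 mm long along the tier's y, bar's middle 30 mm above the origin, 48 mm clear above the board. Fits either way round (half-turn).
- tier_under (a point): Centre of the underside of the upper tier; axes as tier_centre.
- dish: Fixed square wooden tray, 140 x 140 mm outside, 20 mm tall, walls and floor about 6 mm thick. Origin: centre of its underside, on the table.
- cup0: Celadon cup, 68 mm in diameter, 48 mm tall, just beyond the stand on its left (+y) side. Bystander. Origin: centre of its underside.
- cup1: Another such cup, just beyond the stand on its right (-y) side. Bystander.
- knob: The same knob as knob_centre; origin in the middle of its lower rim.
There are look-alikes about, which are no part of the job. What is shaped like the knob but pink is not meant.

How it is judged:
By the outcome, as a careful person would: the job done as asked, in the order asked, and still so for the second after the job is handed in, with the robot touching nothing.
It also fails if it takes over 72 s, if anything falls off the work surface, if the arm or the gripper's body presses on something with over 40 N, if the wrist force passes 120 N, or if a joint passes its speed limit or range.

## Robot

A 7-joint arm with a two-finger parallel gripper is mounted at the origin on the work surface. World frame = base frame: x ahead of the robot, y to its left, z up, the work surface at z = 0. Lengths are in mm, angles in rad, forces in N, time in s.
With the tool pointing down it reaches from about 400 to 875 mm from the base axis. Payload 19.3 kg.
Tool frame: the origin (TCP) lies on the centre line of the jaws, within the pads' length; the fingertips stand 11 mm ahead of it and the grasp point (between the pads) lies 8 mm behind it; z points along the fingers, y is the line along which they close (so a half turn about z gives the same grasp; the last joint's range is limited). The gripper opens to 85 mm and grips with 20 to 120 N. Pads are 22 mm wide; open, the fingers measure 114 mm over their backs; the gripper's body (76 mm by 85 mm) begins 54 mm behind the grasp point. The pads swing forward as they close: fully open they stand 13 mm farther back than shut.
Start: joints at [1.273, 0.521, -0.036, 1.599, 0.021, 1.021, -0.113], TCP at [141.119, -608.852, 242.291] pointing down, gripper open.
Joint ranges: [-2.91, 2.91], [-0.3, 2.13], [-1.5, 1.42], [0.17, 2.43], [-1.26, 4.41], [0.16, 1.93], [-2.52, 2.52]. Speed limits (rad/s): [1.89, 1.89, 2.39, 2.39, 3.01, 3.01, 3.01].

## Interface

Orientations are given as a 3x3 rotation matrix whose columns are the frame's x, y, z axes.
In Python, from cell import r gives the robot as it stands.
- The arm moves only by the tool arm_command, never from a script. Its argument "motion" is a list of rows, each a list of 5 numbers: the closure in counts, from 0 (fully open) to 255 (shut), then the shift along the tool's x, y, z in mm, then the turn about the tool's z in degrees. A call has 1 to 10 rows; each row shifts and turns the commanded pose from where the row before left it, along the tool's axes as they then stand; what a row does not reach is not made up. A row lasts 1/8 s, in which the tool goes at most 62.5 mm and 10.7 degrees, less where a joint would pass 70% of its speed; a pose out of reach is approached as far as the arm can. A call is refused whole if a number of a shift passes 62.5 or a number of a turn 10.7, either way. A call with a gripper value outside its range is refused whole. The fingers move at their own pace and stop on an object; "force" is the grip in N (left out, the last holds). Time passes only in rows, so rows that do not move let the fingers close. It gives the time, the measured TCP pose, the force, the opening and the grip force at its end, in the units of the state.
- r.state(): the state, without advancing time (a new reading comes with each control period).
- r.get_image(name): name is "scene" or "top" or "wrist"; returns a dict with "frame" (420x560x3 uint8, blue, green, red), "fx", "fy", "cx", "cy" (pixels), "R" (3x3) and "t" (3): a world point X has camera coordinates R X + t. Camera axes: x right, y down, z forward; pixel columns grow to the right and rows downward; lengths in mm; the calibration is good to about 2 mm. A picture is of the moment at which its call begins. There is no depth.
- r.finish_job(): hands the job in; it is judged then, once.
Trained networks look in the newest picture that a camera, given by its name, has taken for a name from the list of things; names that differ only in an ending like _2 or _b are one class to them, and where a whole thing is asked for, a point or a joint stands for the part that bears it (a point fixed in the world has none). Each returns a list of dicts, best first, with "score" (0 to 1); they miss things now and then, are a little off and sometimes report something else, mostly with a low value. They report only what shows in the picture. A call takes as long as a camera call. They do not tell look-alikes from the thing itself.
- r.recognise(camera, target): "position" ([x, y, z] in mm, in world coordinates, good to about 4 mm: the middle of the surface that is visible of it).
- r.masks_of(camera, target): "mask" (420x560 bool, what is visible of it).
The state is a dict: "t": time; "joint_positions": joint angles; "joint_vel": joint speeds; "joint_efforts": joint torques, N m; "position": TCP position; "orientation": TCP orientation; "force": force on the tool from outside, world axes, zero at the start; "wrist_torque": the same for the moment, N m; "finger_gap": finger opening in mm; "finger_force": force on a finger pad.
Only numpy, scipy, OpenCV 4.12 (cv2) and the standard library are available. Lean on these libraries where they do the work, as an engineer would, in place of code of your own. Each camera call takes 0.05 s, during which the arm holds its last target. There are 200 camera calls.

## Working session

There is one attempt and no reset: what is moved stays moved. The work goes in short steps, Python scripts to look and compute and a tool call to move; the robot and the scene stay as the last step left them, time stands still between calls to the robot, and variables do not carry over. Pictures are saved under pics/ and viewed, at most 10 in all, crops included, and the job is handed in when it is done.

Besides the shell and the picture viewer there is one more tool, called as name(argument=value, ...), one argument or row to a line, values as JSON. arm_command: Moves the arm, as the interface text tells. Its arguments: {"type":"object","properties":{"motion":{"type":"array"},"force":{"type":"number"}},"required":["motion"]}

```bash
mkdir -p pics; ls; python3 - <<'E'
from cell import r
import cv2,numpy as np
ims=[]
for c in ("scene","top"):
    d=r.get_image(c); cv2.imwrite(f"pics/{c}0.png",d["frame"])
    print(c,d["fx"],d["cx"],d["cy"],np.round(d["R"],3).tolist(),np.round(d["t"],1).tolist())
    for n in ("stand","knob","tier_centre","dish","cup0"):
        print(n,[(round(x["score"],2),np.round(x["position"]).tolist()) for x in r.recognise(c,n)])
s=r.state();print(np.round(s["orientation"],3).tolist(),s["position"],s["t"])
E
```

```text
pics
scene 419.56538651001927 277.9163906519031 208.04794789223877 [[-0.694, 0.719, 0.011], [0.633, 0.618, -0.465], [-0.341, -0.316, -0.885]] [359.9, -315.3, 1269.7]
stand [(0.64, [559.0, 36.0, 17.0])]
knob [(0.94, [357.0, 7.0, 61.0]), (0.92, [548.0, 32.0, 96.0]), (0.81, [387.0, 114.0, 67.0])]
tier_centre [(0.88, [526.0, -293.0, 8.0]), (0.73, [555.0, 34.0, 21.0])]
dish [(0.82, [457.0, 307.0, 5.0])]
cup0 [(0.95, [696.0, 179.0, 13.0]), (0.64, [719.0, -202.0, 28.0])]
top 472.01382497843514 273.9014494688568 213.28622426582484 [[-0.008, -1.0, 0.009], [-0.995, 0.007, -0.101], [0.101, -0.01, -0.995]] [-6.5, 537.1, 1128.0]
stand [(0.63, [532.0, 20.0, 18.0]), (0.16, [456.0, 313.0, 2.0])]
knob [(0.94, [533.0, 24.0, 121.0]), (0.89, [344.0, 2.0, 97.0]), (0.88, [378.0, 105.0, 95.0])]
tier_centre [(0.7, [506.0, -304.0, 12.0])]
dish [(0.56, [454.0, 314.0, 1.0])]
cup0 [(0.91, [706.0, 189.0, 14.0]), (0.73, [721.0, -196.0, 16.0])]
[[0.974, 0.226, -0.0], [0.226, -0.974, -0.0], [-0.0, 0.0, -1.0]] [ 141.08088318 -608.87393266  242.30571733] 0.6
```

View pics/scene0.png

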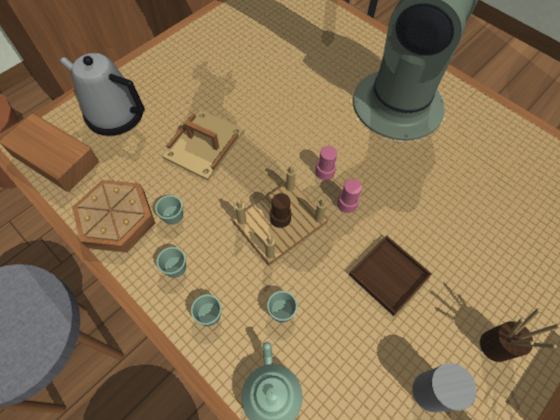

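View pics/top0.png

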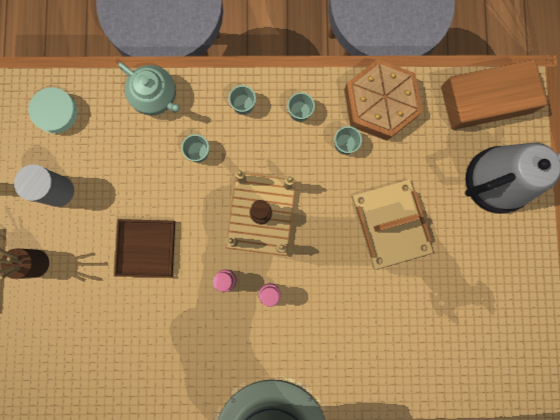

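Candidates for the knob: the dark one at scene (281,208) / top (260,211), and the pink ones at scene (327,160) and (350,195) / top (224,281) and (269,295). I choose the dark one, which is on the stand. Tier: scene (202,145) / top (393,224). Tray: scene (390,274) / top (145,248). Next is a close crop to check the choice and find the pins.

```bash
cat > h.py <<'E'
from cell import r
import cv2,numpy as np
def proj(d,X):
    c=np.atleast_2d(X)@np.array(d["R"]).T+d["t"]; return np.c_[d["fx"]*c[:,0]/c[:,2]+d["cx"],d["fy"]*c[:,1]/c[:,2]+d["cy"]]
def back(d,uv,z):
    R=np.array(d["R"]);uv=np.atleast_2d(uv);C=-R.T@np.array(d["t"])
    v=np.c_[(uv[:,0]-d["cx"])/d["fx"],(uv[:,1]-d["cy"])/d["fy"],np.ones(len(uv))]@R
    return C+v*((z-C[2])/v[:,2])[:,None]
def mov(target,yaw=None):
    """shift of TCP to target in tool axes; yaw = wanted direction of tool y (deg, mod 180)"""
    s=r.state();O=np.array(s["orientation"]);d=O.T@(np.array(target)-s["position"])
    y=np.degrees(np.arctan2(O[1,1],O[0,1]))
    t=None if yaw is None else -((yaw-y+90)%180-90)
    print("pos",np.round(s["position"],1),"tooly dir",round(y,1),"shift tool",np.round(d,1),"turn",t,"t",round(s["t"],2),"q7",round(s["joint_positions"][6],2))
E
python3 - <<'E'
from h import *
T=r.get_image("top");S=r.get_image("scene")
a=cv2.resize(T["frame"][165:265,215:315],(400,400),interpolation=cv2.INTER_CUBIC)
b=cv2.resize(S["frame"][160:270,225:335],(400,400),interpolation=cv2.INTER_CUBIC)
cv2.imwrite("pics/crop1.png",np.hstack([a,b]))
a=cv2.resize(T["frame"][170:280,340:450],(400,400),interpolation=cv2.INTER_CUBIC)
b=cv2.resize(S["frame"][100:190,155:245],(400,400),interpolation=cv2.INTER_CUBIC)
cv2.imwrite("pics/crop2.png",np.hstack([a,b]))
E
```

```text
(no output)
```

View pics/crop1.png

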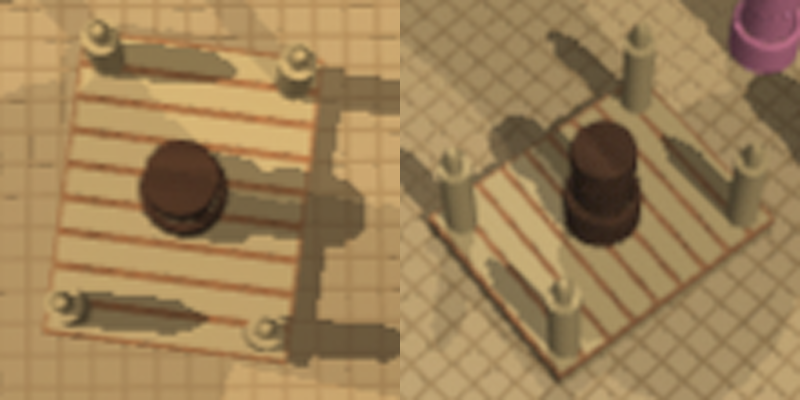

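View pics/crop2.png

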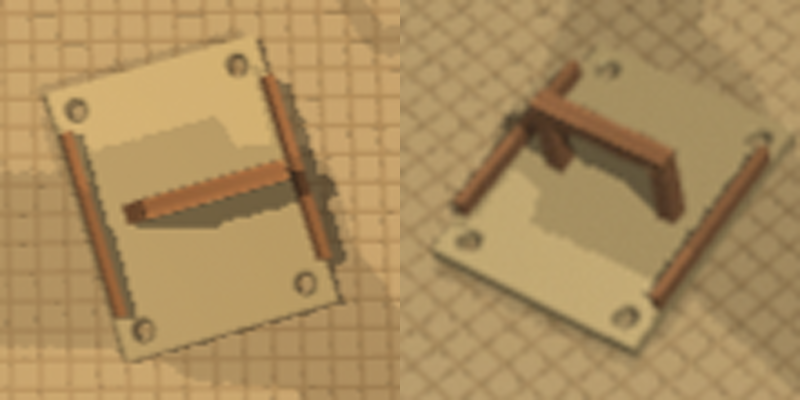

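The crops confirm the dark knob on the stub between four pins, and the tier with its bar and four holes. Pin tips in the top view are about (240,172), (290,178), (232,240) and (281,247).

```bash
cat > fit.py <<'E'
from h import *
def fit(P,h=None):
    # P 4 world corner points; rectangle corners +-78,+-58; find centre,yaw
    P=np.asarray(P)[:,:2];c=P.mean(0);Q=P-c
    best=None
    for k in range(360):
        a=np.radians(k/2);R=np.array([[np.cos(a),-np.sin(a)],[np.sin(a),np.cos(a)]])
        L=np.array([[78,58],[78,-58],[-78,58],[-78,-58]])@R.T
        e=np.linalg.norm(Q[:,None]-L[None],axis=2).min(1)
        m=np.sqrt((e**2).mean())
        if best is None or m<best[0]:best=(m,k/2)
    return np.round(c,1),best
E
python3 - <<'E'
from fit import *
T=r.get_image("top");S=r.get_image("scene")
f=lambda p,k,o:np.array(p,float)*k+o
pt=f([(98,28),(300,52),(66,300),(264,326)],.25,(215,165));ps=f([(57,155),(240,30),(350,150),(165,283)],.275,(225,160))
ht=f([(76,110),(238,65),(144,331),(306,283)],.275,(340,170));hs=f([(208,68),(359,139),(69,240),(227,318)],.225,(155,100))
print(fit(back(T,pt,120)),fit(back(S,ps,120)));print(fit(back(T,ht,12)),fit(back(S,hs,12)))
print("knob top",back(T,f([(180,172)],.25,(215,165)),119),back(S,f([(203,152)],.275,(225,160)),119))
for n,d in (("top",T),("scene",S)):
    m=r.masks_of(n,"dish")[0]["mask"];c,sz,a=cv2.minAreaRect(np.argwhere(m)[:,::-1].astype(np.float32))
    print(n,"dish",back(d,c,14),sz,a)
mov([535,22,200])
E
```

```text
(array([537.8,  20.7]), (np.float64(1.6332122739898123), 172.5)) (array([537. ,  26.5]), (np.float64(3.2773458921669105), 172.5))
(array([ 509.8, -304.5]), (np.float64(0.4180313969516324), 15.5)) (array([ 508. , -300.1]), (np.float64(0.9526685996529247), 15.5))
knob top [[539.89582057  21.85080711 119.        ]] [[537.18432058  25.79946255 119.        ]]
top dish [[453.76142776 308.53327427  14.        ]] (60.92238998413086, 58.19959259033203) 1.2188751697540283
scene dish [[457.42691072 309.95930351  14.        ]] (61.767738342285156, 56.4160270690918) 41.987213134765625
pos [ 141.1 -608.9  242.3] tooly dir -76.9 shift tool [ 526.2 -525.6   42.3] turn None t 0.9 q7 -0.11
```

arm_command(
  motion=[
    [0,40,-40,0,0],
    [0,43,-43,0,0],
    [0,43,-43,0,0],
    [0,43,-43,0,0],
    [0,43,-43,0,0],
    [0,43,-43,0,0],
    [0,43,-43,0,0],
    [0,43,-43,0,0],
    [0,43,-43,0,0],
    [0,43,-43,0,0],
  ],
)

```text
t: 2.15
position: [461.6, -94.7, 242.6]
orientation: [[0.974, 0.226, 0.001], [0.226, -0.974, -0.0], [0.001, 0.0, -1.0]]
force: [0.4, -1.2, 0.4]
finger_gap: 85.5
finger_force: 0.0
```

arm_command(
  motion=[
    [0,40,-40,0,0],
    [0,38,-38,0,0],
    [0,20,-20,0,0],
    [0,0,0,0,-10],
    [0,0,0,0,-10],
    [0,0,0,0,-10],
    [0,0,0,0,-10],
    [0,0,0,0,-10],
    [0,0,0,0,-10],
    [0,0,0,0,0],
  ],
)

```text
t: 3.4
position: [534.0, 20.9, 242.3]
orientation: [[0.293, 0.956, -0.0], [0.956, -0.293, 0.0], [0.0, -0.0, -1.0]]
force: [0.8, -0.6, -0.4]
finger_gap: 85.5
finger_force: 0.0
```

```bash
python3 - <<'E'
from h import *
W=r.get_image("wrist");cv2.imwrite("pics/w1.png",W["frame"])
print(np.round(W["fx"]),-np.array(W["R"]).T@W["t"])
for n in("knob","stand"):
    print(n,[(round(x["score"],2),np.round(x["position"]).tolist()) for x in r.recognise("wrist",n)])
print(np.round(r.state()["joint_positions"],2),r.state()["force"])
mov([537.5,23,140])
E
```

```text
326.0 [557.75483196  96.10676184 373.36876455]
knob [(0.7, [541.0, 32.0, 116.0]), (0.68, [384.0, 108.0, 84.0]), (0.64, [353.0, 6.0, 75.0])]
stand [(0.67, [548.0, 35.0, 17.0])]
[ 0.28  0.43 -0.57  1.82  0.27  0.98 -0.7 ] [ 0.28009319 -0.62308518  0.06140495]
pos [534.   21.1 242.3] tooly dir -17.2 shift tool [  2.9   2.7 102.3] turn None t 3.55 q7 -0.7
```

View pics/w1.png

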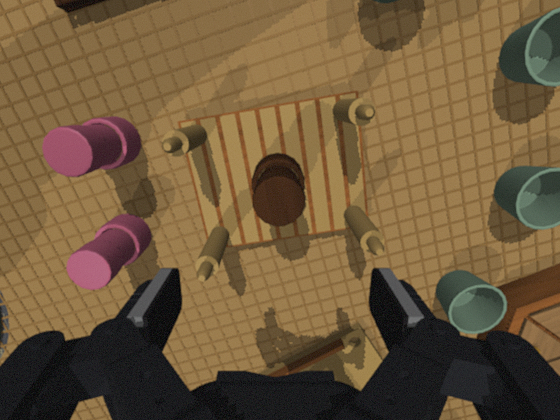

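The wrist view shows pin tips at (169,145), (370,112), (203,275) and (379,249), and the knob top at (279,201). The pink look-alikes are at the left.

```bash
python3 - <<'E'
from fit import *
W=r.get_image("wrist")
P=back(W,np.array([(169,145),(370,112),(203,275),(379,249)],float),120);print(np.round(P,1).tolist(),fit(P))
for z in(115,119,123):print(z,back(W,[279,201],z))
E
```

```text
[[470.7, 91.2, 120.0], [623.5, 69.4, 120.0], [455.2, -21.8, 120.0], [607.3, -42.7, 120.0]] (array([539.2,  24.1]), (np.float64(1.5726377111638588), 172.0))
115 [[538.06619703  21.7896774  115.        ]]
119 [[538.37387677  22.94172615 119.        ]]
123 [[538.6815565   24.09377491 123.        ]]
```

arm_command(
  motion=[
    [0,3,4,0,0],
    [0,0,0,12,-10],
    [0,0,0,15,-10],
    [0,0,0,15,-10],
    [0,0,0,15,-10],
    [0,0,0,15,-10],
    [0,0,0,15,-10],
    [0,0,0,12,-10],
    [0,0,0,5,0],
    [0,0,0,0,0],
  ],
)

```text
t: 4.85
position: [538.8, 22.9, 138.2]
orientation: [[-0.796, 0.605, -0.0], [0.605, 0.796, 0.0], [0.0, -0.0, -1.0]]
force: [-0.1, -0.0, 0.1]
finger_gap: 85.5
finger_force: 0.0
```

```bash
python3 - <<'E'
from h import *
mov([538.5,23,98]);print(r.state()["joint_positions"])
E
```

```text
pos [538.8  22.9 138.2] tooly dir 52.8 shift tool [ 0.3 -0.1 40.2] turn None t 4.85 q7 0.24
[ 0.40409441  0.6378942  -0.78039188  1.88969478  0.58641943  0.85847178
  0.24385768]
```

arm_command(
  motion=[
    [0,0,0,2,-10],
    [0,0,0,3,-10],
    [0,0,0,5,-10],
    [0,0,0,5,-10],
    [0,0,0,5,-10],
    [0,0,0,5,-10],
    [0,0,0,5,-10],
    [0,0,0,5,-10],
    [0,0,0,5,0],
    [0,0,0,0,0],
  ],
)

```text
t: 6.1
position: [538.7, 22.8, 98.3]
orientation: [[-0.734, -0.679, -0.0], [-0.679, 0.734, -0.0], [0.0, -0.0, -1.0]]
force: [-0.1, -0.6, 0.0]
finger_gap: 85.2
finger_force: 0.0
```

```bash
python3 - <<'E'
from h import *
mov([538.5,23,98]);print(r.state()["joint_positions"])
E
```

```text
pos [538.7  22.8  98.3] tooly dir 132.7 shift tool [0.1 0.3 0.3] turn None t 6.1 q7 1.4
[ 0.55322269  0.8240641  -1.04065274  1.90487834  0.88329829  0.96053977
  1.40165587]
```

arm_command(
  motion=[
    [130,0,0,0,0],
    [255,0,0,0,0],
    [255,0,0,0,0],
    [255,0,0,0,0],
    [255,0,0,0,0],
  ],
  force=40,
)

```text
t: 6.72
position: [539.0, 22.9, 98.6]
orientation: [[-0.731, -0.682, 0.001], [-0.682, 0.731, 0.0], [-0.0, -0.0, -1.0]]
force: [1.3, -1.0, 6.0]
finger_gap: 42.8
finger_force: 40.1
```

arm_command(
  motion=[
    [255,0,0,-0.5,5],
    [255,0,0,-0.9,9],
    [255,0,0,-0.9,9],
    [255,0,0,-0.9,9],
    [255,0,0,-0.9,9],
    [255,0,0,0,0],
  ],
)

```text
t: 7.48
position: [538.8, 22.8, 102.7]
orientation: [[-0.999, -0.036, 0.0], [-0.036, 0.999, -0.001], [-0.0, -0.001, -1.0]]
force: [-1.1, -0.9, 6.0]
finger_gap: 42.7
finger_force: 40.6
```

```bash
python3 - <<'E'
from h import *
s=r.state();mov([538.5,23,98]);print(s["joint_positions"],s["wrist_torque"],s["force"])
E
```

```text
pos [538.8  22.8 102.7] tooly dir 92.1 shift tool [0.3 0.2 4.7] turn None t 7.47 q7 0.78
[ 0.47547089  0.74782488 -0.90220778  1.90664071  0.7683104   0.87687871
  0.78124211] [-0.2991503   0.10806978  0.01666404] [-1.10256719 -0.92292833  5.98801377]
```

arm_command(
  motion=[
    [255,0,0,-0.9,9],
    [255,0,0,-0.9,9],
    [255,0,0,-0.9,9],
    [255,0,0,-0.9,9],
    [255,0,0,-0.9,9],
    [255,0,0,-0.9,9],
    [255,0,0,-0.9,9],
    [255,0,0,-0.9,9],
    [255,0,0,-0.9,9],
    [255,0,0,0,0],
  ],
)

```text
t: 8.72
position: [538.1, 22.8, 110.6]
orientation: [[-0.194, 0.981, -0.001], [0.981, 0.194, -0.001], [-0.001, -0.001, -1.0]]
force: [-4.8, -0.1, 13.6]
finger_gap: 42.7
finger_force: 41.5
```

```bash
python3 - <<'E'
from h import *
s=r.state();mov([538.5,23,98]);print(s["joint_positions"],s["wrist_torque"],s["force"])
E
```

```text
pos [538.1  22.8 110.6] tooly dir 11.2 shift tool [ 0.2  0.4 12.6] turn None t 8.72 q7 -0.4
[ 0.26762135  0.62883052 -0.58098204  1.91334871  0.49599924  0.74701305
 -0.4040811 ] [-0.32919428  1.6579367  -0.04318273] [-4.80470327 -0.08713918 13.62658065]
```

arm_command(
  motion=[
    [255,0,0,-1.1,9],
    [255,0,0,-1.0,9],
    [255,0,0,-1.0,9],
    [255,0,0,-1.0,9],
    [255,0,0,-1.0,9],
    [255,0,0,-1.0,9],
    [255,0,0,-1.0,9],
    [255,0,0,-1.0,9],
    [255,0,0,-1.0,9],
    [255,0,0,0,0],
  ],
)

```text
t: 9.98
position: [537.9, 23.2, 119.1]
orientation: [[0.938, 0.347, -0.002], [0.347, -0.938, -0.0], [-0.002, -0.0, -1.0]]
force: [-3.0, 1.3, 1.5]
finger_gap: 43.2
finger_force: 40.6
```

```bash
python3 - <<'E'
from h import *
s=r.state();mov([538.5,23,98]);print(s["joint_positions"],s["wrist_torque"],s["force"])
E
```

```text
pos [537.9  23.2 119.1] tooly dir -69.7 shift tool [ 0.5  0.4 21.1] turn None t 9.97 q7 -1.54
[ 0.01035064  0.56243812 -0.22228687  1.92235945  0.18815941  0.67858826
 -1.54214889] [ 0.20630953  0.9454323  -0.00835903] [-2.98718715  1.34286913  1.52488686]
```

arm_command(
  motion=[
    [255,0,0,-1,9],
    [255,0,0,-1,9],
    [255,0,0,-1.5,0],
    [255,0,0,-1.5,0],
    [255,0,0,0,0],
  ],
)

```text
t: 10.6
position: [538.4, 22.6, 124.5]
orientation: [[0.999, 0.039, -0.001], [0.039, -0.999, -0.0], [-0.001, 0.0, -1.0]]
force: [-3.0, -0.5, -3.2]
finger_gap: 43.5
finger_force: 41.1
```

arm_command(
  motion=[
    [255,0,0,-3,0],
    [255,0,0,-5,0],
    [255,0,0,-5,0],
    [255,0,0,0,0],
  ],
)

```text
t: 11.1
position: [539.3, 22.9, 138.3]
orientation: [[0.999, 0.036, 0.002], [0.036, -0.999, 0.0], [0.002, -0.0, -1.0]]
force: [-0.3, -0.2, -1.4]
finger_gap: 42.9
finger_force: 41.3
```

arm_command(
  motion=[
    [255,0,0,-10,0],
    [255,0,0,-20,0],
    [255,0,0,-30,0],
    [255,0,0,-30,0],
    [255,-5,-20,-5,0],
    [255,-10,-40,0,0],
    [255,-12,-45,0,0],
    [255,-12,-45,0,0],
    [255,-12,-45,0,0],
    [255,0,0,0,0],
  ],
)

```text
t: 12.35
position: [479.5, 219.4, 233.2]
orientation: [[0.999, 0.041, 0.0], [0.041, -0.999, 0.002], [0.0, -0.002, -1.0]]
force: [0.3, -0.2, -1.0]
finger_gap: 43.1
finger_force: 41.4
```

```bash
python3 - <<'E'
from h import *
T=r.get_image("top")
b=r.masks_of("top","dish")[0]["mask"];c,sz,a=cv2.minAreaRect(np.argwhere(b)[:,::-1].astype(np.float32));print(back(T,c,14),sz)
print([(round(x["score"],2),np.round(x["position"]).tolist()) for x in r.recognise("wrist" if r.get_image("wrist") else "","dish")])
f=T["frame"].copy()[160:360,90:330];cv2.imwrite("pics/t2.png",cv2.resize(f,(480,400)))
mov([456,309.5,100]);print(r.state()["force"])
E
```

```text
Traceback (most recent call last):
IndexError: list index out of range
```

```bash
python3 - <<'E'
from h import *
mov([456,309.5,100])
E
```

```text
pos [480.8 215.9 233. ] tooly dir -87.9 shift tool [-21.4 -94.5 133. ] turn None t 12.45 q7 -2.17
```

arm_command(
  motion=[
    [255,-8,-35,0,0],
    [255,-8,-35,20,0],
    [255,-5,-24,30,0],
    [255,0,0,35,0],
    [255,0,0,33,0],
    [255,0,0,15,0],
    [255,0,0,10,0],
    [255,0,0,4,0],
    [255,0,0,0,0],
  ],
)

```text
t: 13.58
position: [456.7, 309.2, 86.1]
orientation: [[0.999, 0.036, 0.001], [0.036, -0.999, 0.0], [0.001, -0.0, -1.0]]
force: [-0.1, -0.6, -0.9]
finger_gap: 42.7
finger_force: 41.4
```

```bash
python3 - <<'E'
from h import *
S=r.get_image("scene");mov([456,309.5,80]);print(r.state()["force"])
cv2.imwrite("pics/s2.png",cv2.resize(S["frame"][190:350,300:500],(600,480)))
E
```

```text
pos [456.8 309.2  86.3] tooly dir -88.0 shift tool [-0.8 -0.3  6.3] turn None t 13.62 q7 -2.41
[-0.31858223 -0.13013203 -1.64719171]
```

View pics/s2.png

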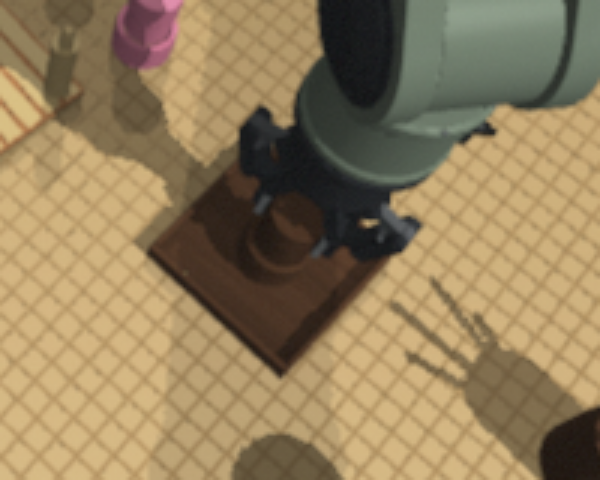

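The knob hangs upright over the tray, with its skirt at about (283,245) in the crop, well inside the walls. I lower it until it touches.

arm_command(
  motion=[
    [255,0,0,2,0],
    [255,0,0,2,0],
    [255,0,0,1,0],
    [255,0,0,0,0],
  ],
)

```text
t: 14.12
position: [456.4, 309.0, 80.5]
orientation: [[0.999, 0.036, -0.0], [0.036, -0.999, -0.0], [-0.0, 0.0, -1.0]]
force: [-0.5, -0.8, -2.0]
finger_gap: 42.9
finger_force: 41.4
```

arm_command(
  motion=[
    [255,0,0,1,0],
    [255,0,0,0.5,0],
    [255,0,0,0,0],
  ],
)

```text
t: 14.5
position: [456.4, 309.1, 79.1]
orientation: [[0.999, 0.036, -0.0], [0.036, -0.999, 0.0], [-0.0, -0.0, -1.0]]
force: [-0.4, 0.5, -1.5]
finger_gap: 43.1
finger_force: 41.4
```

arm_command(
  motion=[
    [255,0,0,0.7,0],
    [255,0,0,0.7,0],
    [255,0,0,0.6,0],
    [255,0,0,0,0],
  ],
)

```text
t: 15.0
position: [456.8, 309.1, 78.4]
orientation: [[0.999, 0.035, 0.001], [0.035, -0.999, 0.0], [0.001, -0.0, -1.0]]
force: [-6.5, -6.0, 28.0]
finger_gap: 43.0
finger_force: 44.3
```

arm_command(
  motion=[
    [255,0,0,-0.9,0],
    [200,0,0,0,0],
    [60,0,0,0,0],
    [0,0,0,0,0],
    [0,0,0,0,0],
    [0,0,0,-5,0],
    [0,0,0,-25,0],
    [0,0,0,-45,0],
    [0,0,0,-45,0],
    [0,0,0,-40,0],
  ],
)

```text
t: 16.25
position: [456.4, 309.1, 240.1]
orientation: [[0.999, 0.036, 0.001], [0.036, -0.999, 0.001], [0.001, -0.001, -1.0]]
force: [0.5, -0.0, 0.1]
finger_gap: 85.3
finger_force: 0.0
```

arm_command(
  motion=[
    [0,0,40,0,0],
    [0,0,58,0,0],
    [0,0,58,0,0],
    [0,0,58,0,0],
    [0,0,58,0,0],
    [0,0,58,0,0],
    [0,0,58,0,0],
    [0,0,58,0,0],
    [0,0,40,0,0],
    [0,20,20,0,0],
  ],
)

```text
t: 17.5
position: [493.7, -198.6, 238.5]
orientation: [[0.999, 0.032, 0.0], [0.032, -0.999, -0.001], [-0.0, 0.001, -1.0]]
force: [1.4, 0.8, 0.2]
finger_gap: 85.3
finger_force: 0.0
```

```bash
python3 - <<'E'
from h import *
T=r.get_image("top")
for x in r.masks_of("top","knob"):
    m=x["mask"];print(x["score"],m.sum(),np.argwhere(m).mean(0)[::-1].round(),np.argwhere(m).min(0),np.argwhere(m).max(0))
print([(round(x["score"],2),np.round(x["position"]).tolist()) for x in r.recognise("top","knob")])
print(r.state()["joint_positions"].round(2))
mov([509,-302,250],15.5)
E
```

```text
0.81 498 [140. 246.] [237 126] [256 154]
0.78 434 [269. 295.] [283 258] [306 280]
0.65 421 [224. 281.] [270 212] [291 236]
[(0.96, [455.0, 302.0, 100.0]), (0.71, [719.0, -196.0, 18.0]), (0.66, [345.0, 3.0, 95.0])]
[ 0.3   0.38 -0.05  1.85  0.02  0.91 -1.29]
pos [ 494.7 -196.5  238. ] tooly dir -88.0 shift tool [ 10.6 105.9 -12. ] turn 76.48213181278948 t 17.65 q7 -1.29
```

arm_command(
  motion=[
    [0,6,55,0,0],
    [0,5,50,0,0],
    [0,0,0,0,-10],
    [0,0,0,0,-10],
    [0,0,0,0,-10],
    [0,0,0,0,-10],
    [0,0,0,0,-10],
    [0,0,0,0,-10],
    [0,0,0,0,-10],
    [0,0,0,0,-10],
  ],
)

```text
t: 18.9
position: [509.0, -299.4, 238.3]
orientation: [[0.131, 0.991, -0.0], [0.991, -0.131, 0.0], [-0.0, -0.0, -1.0]]
force: [-0.0, 0.7, 0.3]
finger_gap: 85.7
finger_force: 0.0
```

arm_command(
  motion=[
    [0,0,0,0,-10],
    [0,0,0,0,-10],
    [0,0,0,0,-3.5],
    [0,0,0,0,0],
  ],
)

```text
t: 19.4
position: [509.1, -299.7, 238.2]
orientation: [[-0.268, 0.963, -0.0], [0.963, 0.268, 0.0], [0.0, -0.0, -1.0]]
force: [0.6, -0.1, 0.0]
finger_gap: 85.5
finger_force: 0.0
```

```bash
python3 - <<'E'
from h import *
W=r.get_image("wrist");cv2.imwrite("pics/w3.png",W["frame"]);mov([509,-302,150],15.5);print(r.state()["joint_positions"].round(2))
E
```

```text
pos [ 509.1 -299.8  238.2] tooly dir 15.5 shift tool [-2.1 -0.7 88.2] turn -2.720581169057823e-05 t 19.45 q7 0.49
[ 0.74  0.5  -0.44  1.68  0.25  1.01  0.49]
```

View pics/w3.png

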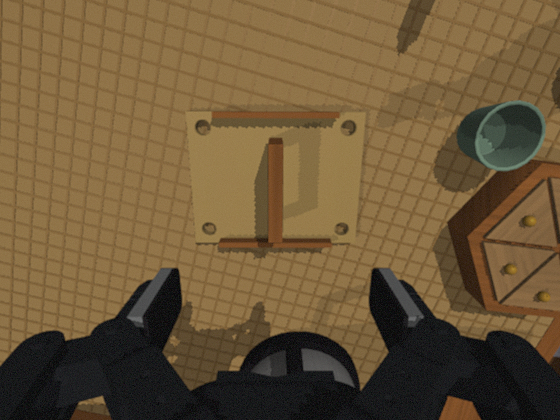

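The wrist view shows the tier square to the gripper. Holes are at (203,127), (349,127), (209,229) and (341,229), and the bar runs from (276,142) to (276,240).

```bash
python3 - <<'E'
from fit import *
W=r.get_image("wrist")
P=back(W,np.array([(203,127),(349,127),(209,229),(341,229)],float),12);print(fit(P))
print(back(W,np.array([(276,142),(276,240)],float),74).round(1),back(W,np.array([(276,142),(276,240)],float),74).mean(0))
E
```

```text
(array([ 511. , -303.2]), (np.float64(0.7054473291770166), 15.5))
[[ 498.2 -255.4   74. ]
 [ 523.7 -346.9   74. ]] [ 510.94507462 -301.18247453   74.        ]
```

arm_command(
  motion=[
    [0,-2.5,1,10,0],
    [0,0,0,40,0],
    [0,0,0,45,0],
    [0,0,0,40,0],
    [0,0,0,25,0],
    [0,0,0,14,0],
    [0,0,0,5,0],
    [0,0,0,0,0],
  ],
)

```text
t: 20.5
position: [511.2, -302.6, 59.4]
orientation: [[-0.268, 0.963, 0.0], [0.963, 0.268, -0.0], [-0.0, 0.0, -1.0]]
force: [-0.1, 0.1, -0.5]
finger_gap: 85.5
finger_force: 0.0
```

arm_command(
  motion=[
    [255,0,0,0,0],
    [255,0,0,0,0],
    [255,0,0,0,0],
    [255,0,0,0,0],
    [255,0,0,0,0],
    [255,0,0,0,0],
    [255,0,0,0,0],
    [255,0,0,0,0],
  ],
  force=80,
)

```text
t: 21.5
position: [510.9, -302.6, 59.4]
orientation: [[-0.268, 0.963, 0.0], [0.963, 0.268, -0.0], [-0.0, 0.0, -1.0]]
force: [-2.1, 0.5, 7.2]
finger_gap: 12.5
finger_force: 78.9
```

arm_command(
  motion=[
    [255,0,0,-5,0],
    [255,0,0,-10,0],
    [255,0,0,-20,0],
    [255,0,0,-30,0],
    [255,0,0,-30,0],
    [255,0,0,-30,0],
    [255,0,0,-20,0],
    [255,0,0,-10,0],
    [255,0,0,-5,0],
    [255,0,0,0,0],
  ],
)

```text
t: 22.75
position: [510.8, -302.5, 218.9]
orientation: [[-0.268, 0.963, -0.0], [0.963, 0.268, 0.0], [0.0, -0.0, -1.0]]
force: [0.4, 0.4, -3.9]
finger_gap: 12.7
finger_force: 78.3
```

arm_command(
  motion=[
    [255,0,0,0,4],
    [255,0,0,0,8],
    [255,0,0,0,8],
    [255,0,0,0,3.5],
    [255,0,0,0,0],
  ],
)

```text
t: 23.38
position: [510.7, -302.3, 218.3]
orientation: [[0.138, 0.99, -0.001], [0.99, -0.138, 0.0], [0.0, -0.001, -1.0]]
force: [0.4, -0.2, -4.2]
finger_gap: 12.5
finger_force: 78.2
```

```bash
python3 - <<'E'
from h import *
mov([538.5,23.3,219],-8);print(r.state()["force"])
E
```

```text
pos [ 510.7 -302.3  218.3] tooly dir -7.9 shift tool [326.3 -17.3  -0.5] turn 0.08944357619162702 t 23.38 q7 0.12
[ 0.428212   -0.24608849 -4.228645  ]
```

arm_command(
  motion=[
    [255,15,-1,0,0],
    [255,35,-2,0,0],
    [255,45,-2.5,0,0],
    [255,45,-2.5,0,0],
    [255,45,-2.5,0,0],
    [255,45,-2.3,0,0],
    [255,40,-2,0,0],
    [255,35,-1.5,0,0],
    [255,20,-1,0,0],
    [255,1.3,0,0,0],
  ],
)

```text
t: 24.62
position: [538.5, 25.5, 218.9]
orientation: [[0.134, 0.991, -0.0], [0.991, -0.134, 0.001], [0.001, -0.0, -1.0]]
force: [-0.2, -0.7, -3.9]
finger_gap: 12.6
finger_force: 78.2
```

arm_command(
  motion=[
    [255,0,0,8,0],
    [255,0,0,10,0],
    [255,0,0,0,0],
    [255,0,0,0,0],
  ],
)

```text
t: 25.12
position: [538.9, 22.8, 201.0]
orientation: [[0.139, 0.99, -0.0], [0.99, -0.139, 0.0], [0.0, -0.0, -1.0]]
force: [-0.8, -0.2, -3.4]
finger_gap: 12.8
finger_force: 78.2
```

```bash
python3 - <<'E'
from h import *
S=r.get_image("scene");T=r.get_image("top");W=r.get_image("wrist")
mov([538.5,23.3,219],-8)
a=cv2.resize(S["frame"][130:280,210:350],(392,420),interpolation=cv2.INTER_CUBIC)
b=cv2.resize(W["frame"][60:360,100:460],(400,333),interpolation=cv2.INTER_CUBIC);b=np.vstack([b,np.zeros((87,400,3),np.uint8)])
cv2.imwrite("pics/s4.png",np.hstack([a,b]))
E
```

```text
pos [539.   22.9 201.2] tooly dir -8.0 shift tool [  0.3  -0.5 -17.8] turn 0.04012656083236266 t 25.27 q7 -0.51
```

View pics/s4.png

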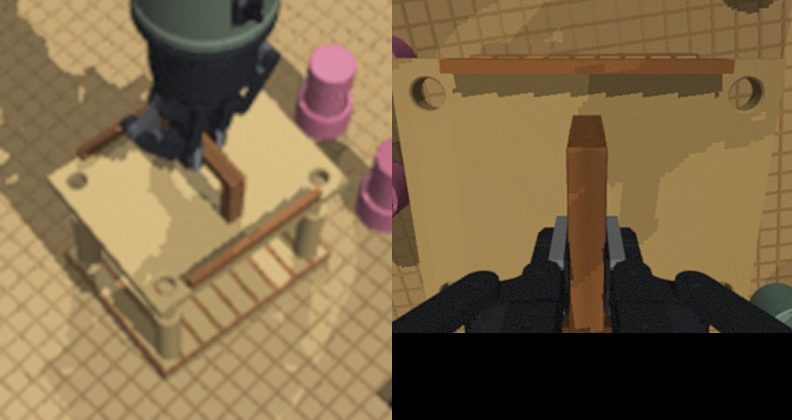

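The tier hovers above the posts. In the wrist crop the near holes are at (428,93) and (745,93), which is full-image (132,144) and (418,144).

```bash
python3 - <<'E'
from h import *
W=r.get_image("wrist");S=r.get_image("scene")
P=back(W,np.array([(132.4,143.7),(417.7,143.7)],float),153.6);d=P[1]-P[0];a=np.arctan2(d[1],d[0])
n=np.array([-np.sin(a),np.cos(a)]);print("wrist",P.round(1).tolist(),np.linalg.norm(d),np.degrees(a),"centre",P.mean(0)[:2]-58*n)
# scene: three visible holes (crop 2.8x): left, right, near
h=np.array([(77,180),(320,176),(167,288)])/2.8+[210,130]
Q=back(S,h.astype(float),153.6);print("scene",Q.round(1).tolist(),"diag mid",(Q[0]+Q[1])/2)
E
```

```text
wrist [[471.0, 90.9, 153.6], [624.1, 69.5, 153.6]] 154.58391511904102 -7.969398020653466 centre [539.52274039  22.79015014]
scene [[605.3, -44.4, 153.6], [466.2, 92.6, 153.6], [622.5, 73.7, 153.6]] diag mid [535.73916996  24.10609086 153.6       ]
```

The holes in the wrist view lie within 1 mm of the pins measured earlier. I go down carefully.

arm_command(
  motion=[
    [255,0,0,6,0],
    [255,0,0,6,0],
    [255,0,0,5,0],
    [255,0,0,3,0],
    [255,0,0,2,0],
    [255,0,0,2,0],
    [255,0,0,2,0],
    [255,0,0,0,0],
  ],
)

```text
t: 26.38
position: [538.9, 23.0, 174.9]
orientation: [[0.138, 0.99, -0.0], [0.99, -0.138, 0.0], [-0.0, -0.0, -1.0]]
force: [-0.0, 0.2, -4.4]
finger_gap: 12.6
finger_force: 78.2
```

arm_command(
  motion=[
    [255,0,0,2,0],
    [255,0,0,2,0],
    [255,0,0,2,0],
    [255,0,0,2,0],
    [255,0,0,2,0],
    [255,0,0,0,0],
  ],
)

```text
t: 27.12
position: [538.8, 23.0, 164.8]
orientation: [[0.138, 0.99, -0.0], [0.99, -0.138, 0.0], [-0.0, -0.0, -1.0]]
force: [-0.5, -0.6, -4.7]
finger_gap: 12.7
finger_force: 78.2
```

arm_command(
  motion=[
    [255,0,0,2,0],
    [255,0,0,2,0],
    [255,0,0,1.5,0],
    [255,0,0,1,0],
    [255,0,0,0,0],
  ],
)

```text
t: 27.75
position: [538.9, 23.0, 158.5]
orientation: [[0.138, 0.99, -0.0], [0.99, -0.138, 0.0], [0.0, -0.0, -1.0]]
force: [-0.1, 0.7, -4.0]
finger_gap: 12.5
finger_force: 78.2
```

arm_command(
  motion=[
    [255,0,0,0.7,0],
    [255,0,0,0.6,0],
    [255,0,0,0.4,0],
    [255,0,0,0,0],
  ],
)

```text
t: 28.25
position: [539.0, 23.0, 157.3]
orientation: [[0.138, 0.99, 0.0], [0.99, -0.138, -0.0], [-0.0, 0.0, -1.0]]
force: [-3.6, -0.1, 6.4]
finger_gap: 12.5
finger_force: 79.9
```

It is home: the shoulder contact came at the expected height. I release and back off.

arm_command(
  motion=[
    [150,0,0,0,0],
    [0,0,0,0,0],
    [0,0,0,0,0],
    [0,0,0,0,0],
    [0,0,0,-10,0],
    [0,0,0,-30,0],
    [0,0,0,-40,0],
    [0,0,0,-40,0],
    [0,0,0,-30,0],
    [0,0,0,0,0],
  ],
)

```text
t: 29.5
position: [539.7, 23.2, 309.5]
orientation: [[0.138, 0.99, 0.004], [0.99, -0.138, 0.0], [0.001, 0.004, -1.0]]
force: [0.2, 0.6, -0.9]
finger_gap: 85.7
finger_force: 0.0
```

arm_command(
  motion=[
    [0,-50,0,0,0],
    [0,-50,0,0,0],
    [0,-50,0,0,0],
    [0,-50,0,0,0],
    [0,-50,0,0,0],
    [0,-50,0,0,0],
    [0,0,0,0,0],
  ],
)

```text
t: 30.38
position: [495.8, -277.8, 305.9]
orientation: [[0.144, 0.99, -0.002], [0.99, -0.144, -0.0], [-0.001, -0.002, -1.0]]
force: [-0.0, 1.1, 0.0]
finger_gap: 85.4
finger_force: 0.0
```

```bash
python3 - <<'E'
from h import *
S=r.get_image("scene");T=r.get_image("top")
a=cv2.resize(S["frame"][130:330,200:450],(450,360));b=cv2.resize(T["frame"][130:330,100:320],(350,318));b=np.vstack([b,np.zeros((42,350,3),np.uint8)])
cv2.imwrite("pics/s5.png",np.hstack([a,b]))
print([(round(x["score"],2),np.round(x["position"]).tolist()) for n in("knob","cup0") for x in r.recognise("top",n)],r.state()["t"])
E
```

```text
[(0.96, [377.0, 105.0, 91.0]), (0.96, [347.0, 3.0, 94.0]), (0.56, [457.0, 300.0, 100.0]), (0.36, [532.0, 26.0, 111.0]), (0.84, [720.0, -195.0, 17.0]), (0.73, [704.0, 189.0, 17.0])] 30.575
```

View pics/s5.png

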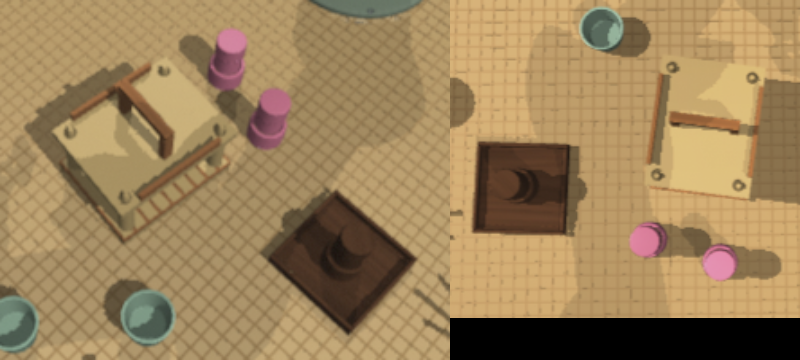

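The tier is level with pins through all four holes (scene crop (70,131), (164,70), (220,129), (126,197)). The knob stands upright in the tray at (350,248), and the cups have not moved.

```bash
python3 -c "
from cell import r
print(r.finish_job())"
```

```text
the job is handed in; nothing more can be done
None
```

The job is handed in at about 31 s: the knob is unscrewed and stands upright in the tray, and the upper tier sits level on all four posts. The gripper is clear of everything and the two cups nearest the stand have not moved.

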